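Pallet home, then hold the sprung printing screen at the flood mark

TASK

Load the screen-printing press: with the screen frame still down, slide the blue pallet by its black knob all the way in under the screen until it comes up against its stop. Then take the screen frame by its black bar handle, lift it against its spring hinge until the yellow pointer on its side is level with the orange mark on the quadrant, and finish while still holding it there with the gripper, steady, ready for flooding with ink. Leave the pallet home, the orange mark as it is set, and the jars, squeegee and spatula where they stand.

Things in the scene. Friction and masses are not known exactly. Their poses are not given: they have to be found in the camera images.
- press: Tabletop screen-printing press, fixed: plywood base 320 x 490 mm, 18 mm thick. Origin: underside of the base on the table, below the middle of the closed screen frame. x axis: from the bar handle to the hinge (away from the robot); y: along the pallet's rails, to the side where the pallet comes out; z up. The pallet's red stop block is under the screen.
- pallet (a joint): Travel of the blue pallet (160 x 160 mm, white card on it) on its rails, in m: 0 = fully out (towards the press's +y), 0.15 = home, centred under the screen against its red stop. It starts between 0 and 0.07, slides along the press's -y with about 2 N of friction and stays where it is left.
- pallet_knob (a point): Point on the axis of the pallet's grip, an upright black round knob 22 mm in diameter, 50 mm tall: 30 mm above the tongue it stands on, 20 mm below its top, 66 mm above the table. It moves with the pallet. With the pallet home the knob's axis is 45 mm from the side of the screen frame, whose top (closed) is 73 mm above the table.
- screen: Sprung aluminium screen frame, 260 (hinge to front) x 300 x 25 mm. Origin: on the hinge axis, mid-length, 130 mm along press x, 60 mm above the table. Axes: parallel to the press when closed; y is the hinge axis; opening turns it about +y (its -x side, with the handle, rises), up to 1.2 rad. Spring and weight press it shut: lifting and holding takes 6 to 11 N at the handle; let go, it falls shut.
- screen_bar (a point): Middle of the screen's bar handle: black round bar, 14 mm diameter, 144 mm long, parallel to the hinge, on two posts 130 mm apart, its axis 45 mm above the top of the frame's front rail; free space below. Lies at x = -245, y = 0, z = +57.5 mm in the screen's frame. Closed, it is 117.5 mm above the table.
- pointer (a point): Tip of the yellow pointer, a 12 mm thick stub on the screen frame's -y side, 200 mm from the hinge axis (x = -200, y = -178, z = 0 mm in the screen's frame). It moves with the screen frame.
- mark (a point): Centre of the inner face of the orange mark, an 18 mm round knob on an orange arm that swings about the hinge axis beside the white quadrant (top 200 mm above the table) on the press's -y side, 200 mm from that axis. The pointer tip comes exactly to this point at the marked angle, set differently each time, 0.30 to 0.52 rad above closed. Friction holds the arm; it is no stop.
- jar_red: Small red ink jar with black lid, 54 mm diameter, 62 mm tall, standing near the press; a bystander. Origin: centre of its underside.
- jar_yellow: Small yellow ink jar with black lid, 54 mm diameter, 62 mm tall, standing near the press; a bystander. Origin: centre of its underside.
- jar_blue: Small blue ink jar with black lid, 54 mm diameter, 62 mm tall, standing near the press; a bystander. Origin: centre of its underside.
- jar_green: Small green ink jar with black lid, 54 mm diameter, 62 mm tall, standing near the press; a bystander. Origin: centre of its underside.
- jar_black: Small black ink jar with black lid, 54 mm diameter, 62 mm tall, standing near the press; a bystander. Origin: centre of its underside.
- squeegee: Squeegee with wooden grip and green blade, 200 mm long (along its x), 24 mm high, lying on the press's -y side; a bystander. Origin: middle of its underside.
- spatula: Ink spatula, 170 mm long (along its x), lying in front of the press; a bystander. Origin: middle of its underside.

How it is judged:
On the way, in this order (a step that is already met when the one before it is completed fails the run):
1. the pallet is home against its stop while the screen is still down (value of joint pallet above 0.145 m and angle between screen's own z axis and vertical below 0.06 rad), for 0.2 s.
2. the screen is lifted until the pointer is at the mark (value of joint pallet above 0.145 m and distance between pointer and mark below 0.012 m), for 0.2 s.
At the end, for the whole second after the job is handed in: The pallet is within 5 mm of its stop; the pointer's tip is within 12 mm (about 3.4 degrees) of the mark point, and the screen is steady (under 0.05 rad/s), held there by the fingers (contact force over 2 N) and not leaning on any loose thing (all of step 2 and angular speed of screen below 0.05 rad/s and contact force between the fingers and screen above 2 N and contact force between screen and jar_red below 0.3 N and contact force between screen and jar_yellow below 0.3 N and contact force between screen and jar_blue below 0.3 N and contact force between screen and jar_green below 0.3 N and contact force between screen and jar_black below 0.3 N and contact force between screen and squeegee below 0.3 N and contact force between screen and spatula below 0.3 N); the arm keeps its last pose, push and grip.
It fails at once if a jar, the squeegee or the spatula is shifted by more than 30 mm or a jar is tipped (distance of any of jar_red, jar_yellow, jar_blue, jar_green, jar_black, squeegee, spatula from where it was at the start of the episode above 0.03 m or angle between any of jar_red, jar_yellow, jar_blue, jar_green, jar_black's own z axis and vertical above 0.5 rad).
It fails at once if the orange mark is shifted by more than 8 mm (distance of mark from where it was at the start of the episode above 0.008 m).
It also fails if it takes over 48 s, if anything falls off the work surface, if the arm or the gripper's body presses on something with over 40 N, if the wrist force passes 120 N, or if a joint passes its speed limit or range.

ROBOT

A 7-joint arm with a two-finger parallel gripper is mounted at the origin on the work surface. World frame = base frame: x ahead of the robot, y to its left, z up, the work surface at z = 0. Lengths are in m, angles in rad, forces in N, time in s.
With the tool pointing down it reaches from about 0.4 to 0.9 m from the base axis. Payload 5.6 kg.
Tool frame: the origin (TCP) lies midway between the tips of the shut fingers; the grasp point (between the pads) lies 19 mm behind it; z points along the fingers, y is the line along which they close (so a half turn about z gives the same grasp; the last joint's range is limited). The gripper opens to 92 mm and grips with 3 to 60 N. Pads are 20 mm wide; open, the fingers measure 128 mm over their backs; the gripper's body (75 mm by 189 mm) begins 69 mm behind the grasp point.
Start: joints at [1.147, 0.468, -0.012, 1.603, 0.006, 1.071, -0.056], TCP at [0.242, -0.603, 0.215] pointing down, gripper open.
Joint ranges: [-2.53, 2.53], [-0.31, 2.02], [-1.57, 1.55], [0.28, 2.44], [-1.29, 4.43], [0.15, 1.84], [-2.92, 2.92]. Speed limits (rad/s): [2.57, 2.57, 3.14, 3.14, 3.14, 3.14, 3.14].

INTERFACE

Orientations are given as a rotation vector (axis times angle).
In Python, from station import sensors, vision, ctrl gives the robot as it stands.
- The arm moves only by the tool step_arm, never from a script. Its argument "motion" is one flat list of numbers, 7 for each row, row after row: the shift along the tool's x, y, z in units of 0.8 m (1.0 is 0.8 m), then the turn, a rotation vector about the tool's x, y, z in units of 2 pi rad (1.0 is 2 pi rad), then the closure, from 0 (fully open) to 1 (shut). In form: [dx, dy, dz, ax, ay, az, fingers, dx, dy, dz, ax, ay, az, fingers, ...]. A call has 1 to 12 rows; each row is the pose to reach, as a shift and turn from the pose commanded when the call began, along the tool's axes at that moment, turning the shorter way round; what a row does not reach only later rows make up. A row lasts 1/12 s, in which the tool goes at most 41.7 mm and 7.16 degrees, less where a joint would pass 70% of its speed; a pose out of reach is approached as far as the arm can. A call with a number of a shift or a turn outside -1 to 1 is refused whole. A call with a gripper value outside its range is refused whole. The fingers move at their own pace and stop on an object; "grip_force" is the grip in N (left out, the last holds). Time passes only in rows, so rows that repeat a pose let the fingers close. It gives the time, the measured TCP pose, the force, the opening and the grip force at its end, in the units of the state.
- sensors.state(): the state, without advancing time (a new reading comes with each control period).
- vision.read_camera(name): name is "scene" or "top" or "wrist"; returns a dict with "color" (480x640x3 uint8, red, green, blue), "camera_matrix" (3x3 intrinsics, pixels), "rvec" (rotation vector, rad) and "tvec" (3), from world to camera coordinates, as OpenCV has them; the wrist camera has in their place "mount" (4x4, takes a point from camera to tool coordinates, whose origin is the TCP and whose axes are the flange's). Camera axes: x right, y down, z forward; pixel columns grow to the right and rows downward; lengths in m; the calibration is good to about 2 mm. A picture is of the moment at which its call begins: read the wrist's pose just before it. There is no depth.
- ctrl.close_job(): hands the job in; it is judged then, once.
The state is a dict: "time": time; "joints": joint angles; "qd": joint speeds; "tau": joint torques, N m; "position": TCP position; "ee_rot": TCP orientation; "ft_force": force on the tool from outside, world axes, zero at the start; "wrist_torque": the same for the moment, N m; "gripper_width": opening from 0.0 (shut) to 1.0 (fully open); "grasp_force": force on a finger pad.
Only numpy, scipy, OpenCV 4.12 (cv2) and the standard library are available. Lean on these libraries where they do the work, as an engineer would, in place of code of your own. Each camera call takes 0.05 s, during which the arm holds its last target. There are 200 camera calls.

## Working session

There is one attempt and no reset: what is moved stays moved. The work goes in short steps, Python scripts to look and compute and a tool call to move; the robot and the scene stay as the last step left them, time stands still between calls to the robot, and variables do not carry over. Pictures are saved under pics/ and viewed, at most 10 in all, crops included, and the job is handed in when it is done.

Besides the shell and the picture viewer there is one more tool, called after "Request:" by a JSON object that holds its "api" and its "payload", one argument or row to a line. step_arm: Moves the arm, as the interface text tells. Its arguments: {"type":"object","properties":{"motion":{"type":"array"},"grip_force":{"type":"number"}},"required":["motion"]}

```bash
mkdir -p pics; python3 - <<'E'
from station import sensors, vision
import cv2,numpy as np
print(sensors.state())
for n in ("scene","top"):
    d=vision.read_camera(n); cv2.imwrite(f"pics/{n}0.png",d["color"][:,:,::-1])
    np.savez(f"{n}0.npz",**d); print(n,d["camera_matrix"].tolist(),d["rvec"],d["tvec"])
E
```

```text
{'time': 0.0, 'joints': array([ 1.14700597,  0.46837517, -0.0115983 ,  1.60361603,  0.0059995 ,
        1.07137866, -0.05627886]), 'qd': array([ 6.05110853e-05, -3.76874796e-04,  4.76819691e-04,  4.97558021e-04,
        3.40432993e-04, -1.08108062e-03,  1.00705609e-03]), 'tau': array([-6.36039385e-04, -5.20572031e+01, -1.24650425e-02, -2.43749338e+01,
       -5.66626713e-02,  1.73364999e-02,  1.91089521e-04]), 'position': array([ 0.24129393, -0.60293401,  0.21364479]), 'ee_rot': array([-3.08318340e+00, -5.94145516e-01,  7.07400366e-04]), 'ft_force': array([ 0.50630467,  0.34615962, -0.9146246 ]), 'wrist_torque': array([0.00602006, 0.0742925 , 0.00155462]), 'grasp_force': 0.0, 'gripper_width': 0.9972081029539428}
scene [[614.8105708846518, 0.0, 318.29960247767065], [0.0, 614.8105708846518, 229.92498586729326], [0.0, 0.0, 1.0]] [ 2.32094331  0.55614827 -0.24563758] [-0.45449653 -0.12684526  1.4311683 ]
top [[542.3948710213773, 0.0, 315.7442510227032], [0.0, 542.3948710213773, 238.2059251795973], [0.0, 0.0, 1.0]] [ 2.12000249 -2.13192964  0.23006256] [-0.08051392  0.55749168  1.2618298 ]
```

View pics/scene0.png

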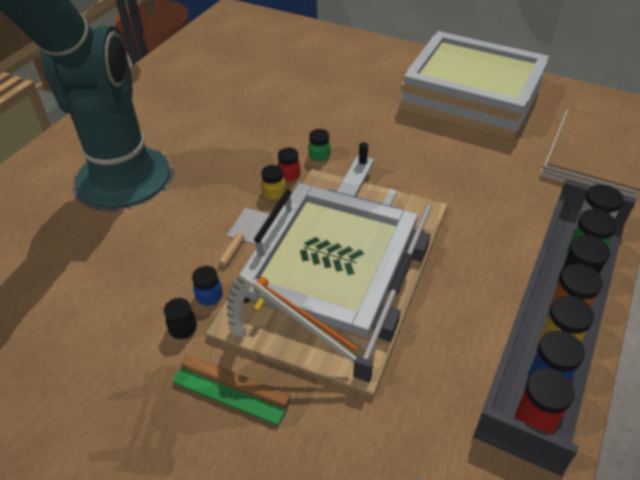

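View pics/top0.png

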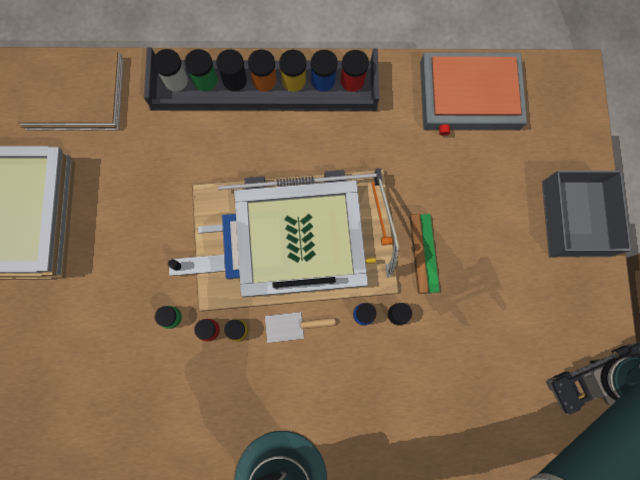

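The scene view shows the knob at (363,152), the bar running from (258,238) to (290,195), and the orange mark near (262,285). In the top view the knob is at (176,265), the bar runs from (274,285) to (335,281), and the mark is near (387,240). I'll crop both views for exact pixels.

```bash
python3 - <<'E'
import cv2,numpy as np
a=cv2.imread("pics/scene0.png")[130:390,210:460]; b=cv2.imread("pics/top0.png")[165:345,150:450]
a=cv2.resize(a,None,fx=2.3,fy=2.3,interpolation=cv2.INTER_CUBIC)
cv2.imwrite("pics/c1.png",a)
cv2.imwrite("pics/c2.png",cv2.resize(b,None,fx=2.6,fy=2.6,interpolation=cv2.INTER_CUBIC))
E
```

```text
(no output)
```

View pics/c1.png

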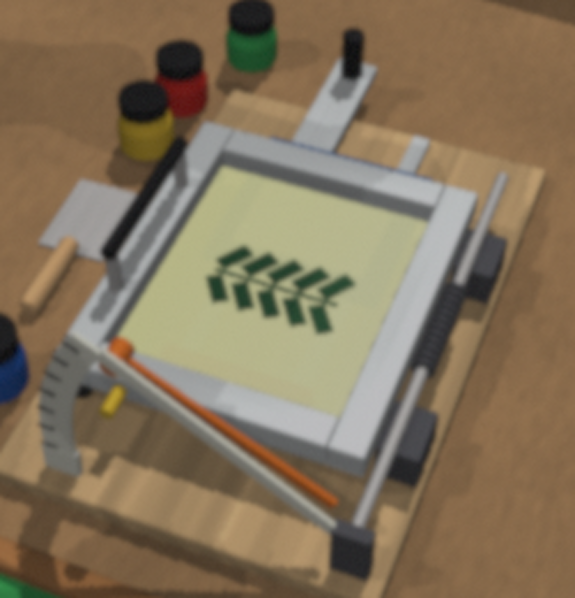

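View pics/c2.png

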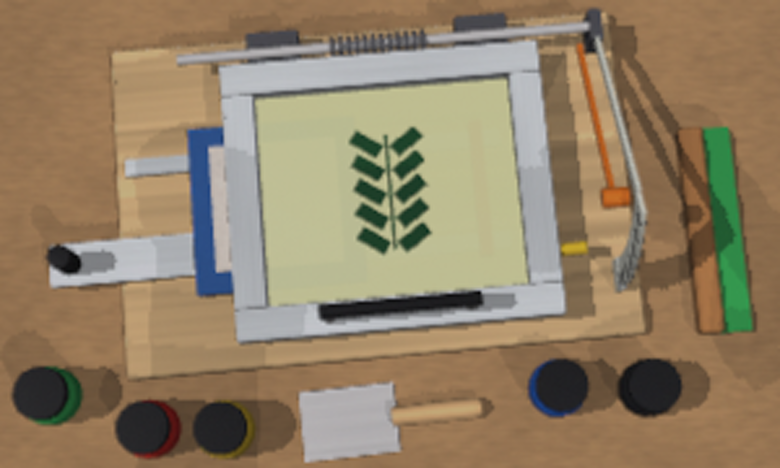

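```bash
cat >fit.py <<'E'
import cv2,numpy as np
from scipy.optimize import least_squares
C={n:np.load(f"{n}0.npz") for n in("scene","top")}
def proj(n,p): d=C[n]; return cv2.projectPoints(np.float64([p]),d["rvec"],d["tvec"],d["camera_matrix"],None)[0].ravel()
px=lambda n,u:np.array(u)/2.6+(150,165) if n=="top" else np.array(u)/2.3+(210,130)
F=lambda x,y,z:(lambda t,k,q:(x,y,z))
K=lambda z:(lambda t,k,q:(k,.345-q,z))
M=lambda t,k,q:(.13-.2*np.cos(t),-.178,.06+.2*np.sin(t))
M2=lambda t,k,q:(.13-.2*np.cos(t),-.187,.06+.2*np.sin(t))
O=[("top",(238,341),F(-.13,.15,.073)),("top",(565,314),F(-.13,-.15,.073)),("top",(537,42),F(.13,-.15,.073)),("top",(220,69),F(.13,.15,.073)),
("top",(321,311),F(-.115,.072,.1175)),("top",(482,299),F(-.115,-.072,.1175)),("top",(587,249),F(-.07,-.178,.06)),
("scene",(207,123),F(-.13,.15,.073)),("scene",(476,192),F(.13,.15,.073)),("scene",(367,458),F(.13,-.15,.073)),
("scene",(182,146),F(-.115,.072,.1175)),("scene",(110,250),F(-.115,-.072,.1175)),("scene",(107,410),F(-.07,-.178,.06)),
("top",(603,198),M),("scene",(121,348),M2),("top",(58,257),K(.086)),("scene",(353,36),K(.086)),("scene",(352,72),K(.036))]
def W(v,p): c,s=np.cos(v[2]),np.sin(v[2]); return (v[0]+c*p[0]-s*p[1],v[1]+s*p[0]+c*p[1],p[2])
r=lambda v:np.concatenate([proj(n,W(v,f(*v[3:])))-px(n,u) for n,u,f in O])
s=least_squares(r,[.55,0,0,.4,-.05,.03],loss="soft_l1"); v=s.x
print("x y yaw t kx q",v.round(4)); print(r(v).reshape(-1,2).round(1).tolist())
for a,p in(("knob",K(.066)(*v[3:])),("knobhome",K(.066)(v[3],v[4],.15)),("bar",(-.115,0,.1175)),("hinge",(.13,0,.06)),("mark",M(*v[3:]))): print(a,np.round(W(v,p),4))
E
python3 fit.py
python3 - <<'E'
from scipy.spatial.transform import Rotation as R
from station import sensors
print(R.from_rotvec(sensors.state()["ee_rot"]).as_matrix().round(4))
E
```

```text
x y yaw t kx q [ 0.5591 -0.0457  0.0801  0.5283 -0.0402  0.0426]
[[-0.8, -0.7], [0.6, -1.2], [0.1, -1.9], [-0.4, -2.6], [-1.1, -0.5], [0.0, -1.3], [0.4, -1.4], [-1.5, -2.8], [0.6, -0.8], [-2.5, -0.8], [-0.6, -3.5], [-2.2, 0.6], [-2.3, 1.1], [-1.4, -0.9], [-1.5, -0.1], [0.2, -1.6], [-0.2, -1.8], [-0.5, 0.0]]
knob [0.4948 0.2526 0.066 ]
knobhome [0.5034 0.1455 0.066 ]
bar [ 0.4445 -0.0549  0.1175]
hinge [ 0.6887 -0.0353  0.06  ]
mark [ 0.5308 -0.2265  0.1608]
[[ 9.284e-01  3.716e-01 -7.000e-04]
 [ 3.716e-01 -9.284e-01  1.400e-03]
 [-1.000e-04 -1.500e-03 -1.000e+00]]
```

```bash
cat >go.py <<'E'
import numpy as np,sys
from scipy.spatial.transform import Rotation as R
from station import sensors
def rel(*targets,yaw=.0801):
    s=sensors.state(); A=R.from_rotvec(s["ee_rot"]); c,n=np.cos(yaw),np.sin(yaw)
    T=R.from_matrix(np.array([[-n,c,0],[c,n,0],[0,0,-1]]))
    T=R.from_matrix(np.array([[-n,c,0],[c,n,0],[0,0,-1]]))
    t=(A.inv()*T).as_rotvec()/(2*np.pi)
    print("t",s["time"],"pos",s["position"].round(4),"F",s["ft_force"].round(1),"w",round(s["gripper_width"],3),"turn",t.round(4))
    for p in targets: print(p,(A.inv().apply(np.array(p)-s["position"])/.8).round(4).tolist())
E
python3 -c "
from go import *
rel((.5,-.3,.3),(.495,.2526,.3),(.495,.2526,.15))"
```

```text
t 0.1 pos [ 0.2413 -0.603   0.2138] F [-0.1  0.8 -0.1] w 0.998 turn [-2.000e-04 -1.000e-04 -2.021e-01]
(0.5, -0.3, 0.3) [0.441, -0.2316, -0.1075]
(0.495, 0.2526, 0.3) [0.6919, -0.8752, -0.1065]
(0.495, 0.2526, 0.15) [0.6919, -0.8749, 0.081]
```

Request:
{"api": "step_arm", "payload": {
  "motion": [0.441, -0.232, -0.1075, 0, 0, -0.1, 0.4, 0.441, -0.232, -0.1075, 0, 0, -0.1, 0.4, 0.441, -0.232, -0.1075, 0, 0, -0.1, 0.4, 0.441, -0.232, -0.1075, 0, 0, -0.1, 0.4, 0.441, -0.232, -0.1075, 0, 0, -0.1, 0.4, 0.441, -0.232, -0.1075, 0, 0, -0.1, 0.4, 0.441, -0.232, -0.1075, 0, 0, -0.1, 0.4, 0.441, -0.232, -0.1075, 0, 0, -0.1, 0.4, 0.441, -0.232, -0.1075, 0, 0, -0.1, 0.4, 0.692, -0.875, -0.1065, 0, 0, -0.202, 0.4, 0.692, -0.875, -0.1065, 0, 0, -0.202, 0.4, 0.692, -0.875, -0.1065, 0, 0, -0.202, 0.4]
}}

```text
time: 1.1
position: [0.4827, -0.1973, 0.2946]
ee_rot: [-2.412, -2.012, 0.001]
ft_force: [0.5, 0.5, 0.4]
gripper_width: 0.598
grasp_force: 0.0
```

```bash
python3 -c "
from go import *
rel((.495,.2526,.28),(.495,.2526,.16))"
```

```text
t 1.1 pos [ 0.4827 -0.1973  0.2946] F [0.5 0.5 0.4] w 0.598 turn [-0.0001 -0.     -0.0414]
(0.495, 0.2526, 0.28) [0.556, -0.0856, 0.0184]
(0.495, 0.2526, 0.16) [0.556, -0.0855, 0.1684]
```

Request:
{"api": "step_arm", "payload": {
  "motion": [0.556, -0.086, 0.018, 0, 0, -0.041, 0.4, 0.556, -0.086, 0.018, 0, 0, -0.041, 0.4, 0.556, -0.086, 0.018, 0, 0, -0.041, 0.4, 0.556, -0.086, 0.018, 0, 0, -0.041, 0.4, 0.556, -0.086, 0.018, 0, 0, -0.041, 0.4, 0.556, -0.086, 0.018, 0, 0, -0.041, 0.4, 0.556, -0.086, 0.018, 0, 0, -0.041, 0.4, 0.556, -0.086, 0.018, 0, 0, -0.041, 0.4, 0.556, -0.086, 0.018, 0, 0, -0.041, 0.4, 0.556, -0.086, 0.018, 0, 0, -0.041, 0.4, 0.556, -0.086, 0.168, 0, 0, -0.041, 0.4, 0.556, -0.086, 0.168, 0, 0, -0.041, 0.4]
}}

```text
time: 2.1
position: [0.498, 0.2428, 0.202]
ee_rot: [2.136, 2.302, 0.008]
ft_force: [0.6, -1.9, -0.3]
gripper_width: 0.602
grasp_force: 0.0
```

```bash
python3 - <<'E'
from go import *
from station import vision
import cv2
rel((.495,.2526,.16),(.495,.2526,.047))
s=sensors.state()
d=vision.read_camera("wrist"); cv2.imwrite("pics/w1.png",d["color"][:,:,::-1])
K=d["camera_matrix"];m=np.linalg.inv(d["mount"]);A=R.from_rotvec(s["ee_rot"])
for z in (.086,.036):
    c=(m@np.r_[A.inv().apply(np.array([.4948,.2526,z])-s["position"]),1])[:3]; u=K@c; print("pred knob px",u[:2]/u[2])
E
```

```text
t 2.1 pos [0.498  0.2428 0.202 ] F [ 0.6 -1.9 -0.3] w 0.602 turn [ 0.0008 -0.0004 -0.0009]
(0.495, 0.2526, 0.16) [0.0124, -0.0031, 0.0525]
(0.495, 0.2526, 0.047) [0.012, -0.0037, 0.1938]
pred knob px [319.67742261 223.30359235]
pred knob px [319.90436677 211.79048379]
```

View pics/w1.png

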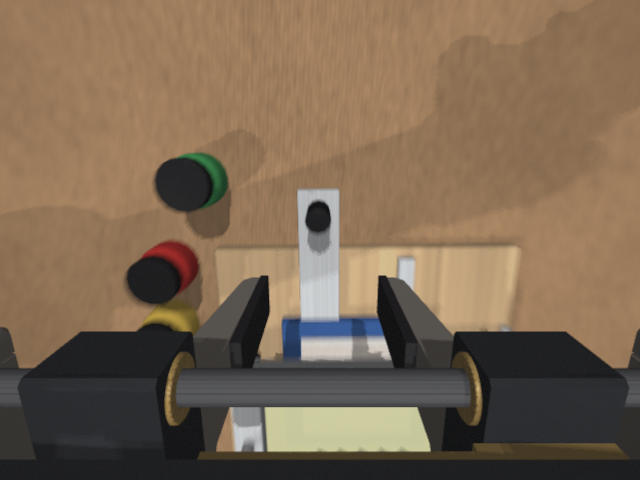

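The knob top is at (318,218), about 5 px from the prediction, and the jars are clear of the fingers. Next I descend and grip.

Request:
{"api": "step_arm", "payload": {
  "motion": [0.0135, -0.0035, 0.05, 0, 0, -0.001, 0.4, 0.0135, -0.0035, 0.1, 0, 0, -0.001, 0.4, 0.0135, -0.0035, 0.15, 0, 0, -0.001, 0.4, 0.0135, -0.0035, 0.194, 0, 0, -0.001, 0.4, 0.0135, -0.0035, 0.194, 0, 0, -0.001, 0.4, 0.0135, -0.0035, 0.194, 0, 0, -0.001, 1, 0.0135, -0.0035, 0.194, 0, 0, -0.001, 1, 0.0135, -0.0035, 0.194, 0, 0, -0.001, 1, 0.0135, -0.0035, 0.194, 0, 0, -0.001, 1, 0.0135, -0.0035, 0.194, 0, 0, -0.001, 1, 0.0135, -0.0035, 0.194, 0, 0, -0.001, 1],
  "grip_force": 30
}}

```text
time: 3.07
position: [0.494, 0.2498, 0.0479]
ee_rot: [2.134, 2.305, 0.001]
ft_force: [-3.1, -1.2, 8.3]
gripper_width: 0.235
grasp_force: 30.0
```

```bash
python3 -c "
from go import *
s=sensors.state();p=s['position'];print(s['grasp_force'])
d=np.array([np.sin(.0801),-np.cos(.0801),0])
rel(*[tuple(p+d*k) for k in (.095,.105,.115)])"
```

```text
30.003658533096313
t 3.0667 pos [0.494  0.2498 0.0479] F [-3.1 -1.2  8.3] w 0.235 turn [ 0.0002  0.     -0.0005]
(np.float64(0.5016386638839617), np.float64(0.15512874002335883), np.float64(0.04788569352709683)) [-0.1187, 0.0004, 0.0]
(np.float64(0.5024388076213624), np.float64(0.14516080292486655), np.float64(0.04788569352709683)) [-0.1312, 0.0004, 0.0]
(np.float64(0.5032389513587631), np.float64(0.1351928658263743), np.float64(0.04788569352709683)) [-0.1437, 0.0004, 0.0]
```

Request:
{"api": "step_arm", "payload": {
  "motion": [-0.02, 0, 0, 0, 0, 0, 1, -0.045, 0, 0, 0, 0, 0, 1, -0.07, 0, 0, 0, 0, 0, 1, -0.09, 0, 0, 0, 0, 0, 1, -0.105, 0, 0, 0, 0, 0, 1, -0.115, 0, 0, 0, 0, 0, 1, -0.12, 0, 0, 0, 0, 0, 1, -0.12, 0, 0, 0, 0, 0, 1, -0.12, 0, 0, 0, 0, 0, 1]
}}

```text
time: 3.82
position: [0.5022, 0.1531, 0.0479]
ee_rot: [2.134, 2.303, 0.001]
ft_force: [-1.6, -2.7, 8.6]
gripper_width: 0.229
grasp_force: 30.0
```

```bash
python3 -c "
from go import *
rel()"
```

```text
t 3.8167 pos [0.5022 0.1531 0.0479] F [-1.6 -2.7  8.6] w 0.229 turn [ 0.0003  0.0002 -0.0006]
```

Not at the stop yet. I'll press on in small steps.

Request:
{"api": "step_arm", "payload": {
  "motion": [-0.003, 0, 0, 0, 0, 0, 1, -0.006, 0, 0, 0, 0, 0, 1, -0.009, 0, 0, 0, 0, 0, 1, -0.012, 0, 0, 0, 0, 0, 1, -0.012, 0, 0, 0, 0, 0, 1, -0.012, 0, 0, 0, 0, 0, 1]
}}

```text
time: 4.32
position: [0.5029, 0.1449, 0.0479]
ee_rot: [2.133, 2.304, 0.003]
ft_force: [-1.4, -0.3, 6.2]
gripper_width: 0.235
grasp_force: 30.0
```

Request:
{"api": "step_arm", "payload": {
  "motion": [-0.003, 0, 0, 0, 0, 0, 1, -0.006, 0, 0, 0, 0, 0, 1, -0.009, 0, 0, 0, 0, 0, 1, -0.009, 0, 0, 0, 0, 0, 1, -0.009, 0, 0, 0, 0, 0, 1]
}}

```text
time: 4.73
position: [0.5032, 0.1421, 0.0479]
ee_rot: [-2.13, -2.307, -0.011]
ft_force: [-0.5, 9.5, 3.0]
gripper_width: 0.234
grasp_force: 30.0
```

Request:
{"api": "step_arm", "payload": {
  "motion": [-0.004, 0, 0, 0, 0, 0, 1, -0.004, 0, 0, 0, 0, 0, 1, -0.004, 0, 0, 0, 0, 0, 1, -0.004, 0, 0, 0, 0, 0, 1]
}}

```text
time: 5.07
position: [0.5032, 0.1421, 0.0479]
ee_rot: [-2.125, -2.308, -0.017]
ft_force: [-1.3, 16.1, -0.6]
gripper_width: 0.232
grasp_force: 30.0
```

Request:
{"api": "step_arm", "payload": {
  "motion": [0, 0, 0, 0, 0, 0, 0.35, 0, 0, 0, 0, 0, 0, 0.35, 0, 0, 0, 0, 0, 0, 0.35, 0, 0, -0.05, 0, 0, 0, 0.35, 0, 0, -0.1, 0, 0, 0, 0.35, 0, 0, -0.15, 0, 0, 0, 0.35, 0, 0, -0.2, 0, 0, 0, 0.35, 0, 0, -0.2, 0, 0, 0, 0.35, 0, 0, -0.2, 0, 0, 0, 0.35]
}}

```text
time: 5.82
position: [0.5044, 0.1333, 0.2086]
ee_rot: [2.133, 2.3, 0.005]
ft_force: [-0.9, -1.1, -1.3]
gripper_width: 0.65
grasp_force: 0.0
```

```bash
python3 -c "
from go import *
rel((.4445,-.0549,.205),(.4445,-.0549,.175),(.4445,-.0549,.0985))"
```

```text
t 5.8167 pos [0.5044 0.1333 0.2086] F [-0.9 -1.1 -1.3] w 0.65 turn [ 0.0009  0.0001 -0.0008]
(0.4445, -0.0549, 0.205) [-0.229, -0.0924, 0.0042]
(0.4445, -0.0549, 0.175) [-0.2289, -0.0926, 0.0417]
(0.4445, -0.0549, 0.0985) [-0.2289, -0.0931, 0.1373]
```

Request:
{"api": "step_arm", "payload": {
  "motion": [-0.05, -0.02, 0.004, 0, 0, 0, 0.35, -0.1, -0.04, 0.004, 0, 0, 0, 0.35, -0.15, -0.06, 0.004, 0, 0, 0, 0.35, -0.2, -0.08, 0.004, 0, 0, 0, 0.35, -0.229, -0.0925, 0.004, 0, 0, 0, 0.35, -0.229, -0.0925, 0.004, 0, 0, 0, 0.35, -0.229, -0.0925, 0.004, 0, 0, 0, 0.35, -0.229, -0.0925, 0.004, 0, 0, 0, 0.35]
}}

```text
time: 6.48
position: [0.4426, -0.0542, 0.2022]
ee_rot: [-2.134, -2.304, 0.001]
ft_force: [0.2, 0.3, -0.6]
gripper_width: 0.65
grasp_force: 0.0
```

```bash
python3 - <<'E'
from go import *
from station import vision
import cv2
rel((.4445,-.0549,.0985))
s=sensors.state()
d=vision.read_camera("wrist")
K=d["camera_matrix"];m=np.linalg.inv(d["mount"]);A=R.from_rotvec(s["ee_rot"])
c,n=np.cos(.0801),np.sin(.0801)
for y in(.072,-.072):
    w=np.array([.4445-n*y,-.0549+c*y,.1175]); q=(m@np.r_[A.inv().apply(w-s["position"]),1])[:3]; u=K@q; print("pred bar end",(u[:2]/u[2]).round(1))
t=vision.read_camera("top")["color"]
cv2.imwrite("pics/w2.png",np.hstack([cv2.resize(d["color"],(480,360)),cv2.resize(t[165:345,150:310],(320,360))])[:,:,::-1])
E
```

```text
t 6.4833 pos [ 0.4426 -0.0542  0.2022] F [ 0.2  0.3 -0.6] w 0.65 turn [-0.0002 -0.0001 -0.0005]
(0.4445, -0.0549, 0.0985) [-0.0012, 0.0024, 0.1296]
pred bar end [325.9 145.3]
pred bar end [326.1 334.8]
```

View pics/w2.png

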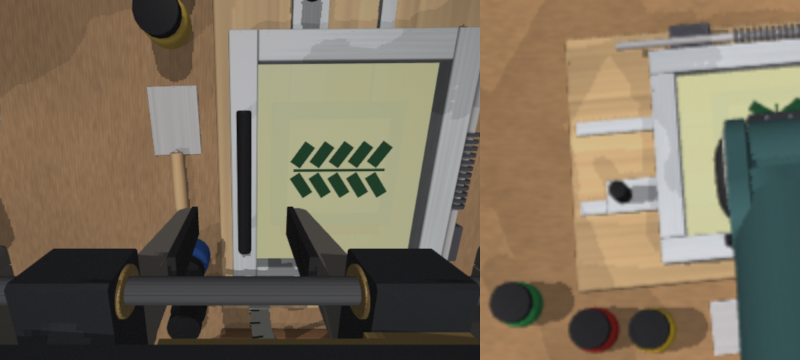

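The bar is at (325,148)–(325,337), as predicted, and the pallet has gone in under the screen. Next I descend and grip the bar.

Request:
{"api": "step_arm", "payload": {
  "motion": [-0.0012, 0.0024, 0.045, 0, 0, 0, 0.35, -0.0012, 0.0024, 0.09, 0, 0, 0, 0.35, -0.0012, 0.0024, 0.13, 0, 0, 0, 0.35, -0.0012, 0.0024, 0.13, 0, 0, 0, 0.35, -0.0012, 0.0024, 0.13, 0, 0, 0, 0.35, -0.0012, 0.0024, 0.13, 0, 0, 0, 1, -0.0012, 0.0024, 0.13, 0, 0, 0, 1, -0.0012, 0.0024, 0.13, 0, 0, 0, 1, -0.0012, 0.0024, 0.13, 0, 0, 0, 1, -0.0012, 0.0024, 0.13, 0, 0, 0, 1, -0.0012, 0.0024, 0.13, 0, 0, 0, 1],
  "grip_force": 50
}}

```text
time: 7.5
position: [0.4454, -0.0555, 0.0996]
ee_rot: [2.134, 2.304, 0.001]
ft_force: [0.9, 0.5, -0.2]
gripper_width: 0.237
grasp_force: 0.0
```

```bash
python3 - <<'E'
from go import *
rel()
s=sensors.state(); A=R.from_rotvec(s["ee_rot"]); c,n=np.cos(.0801),np.sin(.0801)
print(A.as_matrix().round(3).tolist())
B=lambda t:np.array([-.245*np.cos(t)+.0575*np.sin(t),.245*np.sin(t)+.0575*np.cos(t)])
for t in np.r_[np.arange(.05,.5,.05),.49,.52]:
    d=B(t)-B(0); print(round(t,2),(A.inv().apply([d[0]*c,d[0]*n,d[1]])/.8).round(4).tolist())
E
```

```text
t 7.5 pos [ 0.4454 -0.0555  0.0996] F [ 0.9  0.5 -0.2] w 0.237 turn [ 0.0002  0.0001 -0.0005]
[[-0.077, 0.997, 0.001], [0.997, 0.077, -0.001], [-0.001, 0.001, -1.0]]
0.05 [0.0, 0.004, -0.0152]
0.1 [0.0, 0.0087, -0.0302]
0.15 [0.0, 0.0142, -0.0449]
0.2 [0.0, 0.0204, -0.0594]
0.25 [0.0, 0.0274, -0.0735]
0.3 [0.0001, 0.035, -0.0873]
0.35 [0.0001, 0.0433, -0.1006]
0.4 [0.0001, 0.0523, -0.1135]
0.45 [0.0001, 0.0619, -0.126]
0.49 [0.0001, 0.07, -0.1356]
0.52 [0.0002, 0.0763, -0.1426]
```

Request:
{"api": "step_arm", "payload": {
  "motion": [0, 0, 0, 0, 0, 0, 1, 0, 0, 0, 0, 0, 0, 1, 0, 0, 0, 0, 0, 0, 1, 0, 0, 0, 0, 0, 0, 1]
}}

```text
time: 7.83
position: [0.4444, -0.0555, 0.099]
ee_rot: [-2.134, -2.305, 0.002]
ft_force: [-4.3, -1.2, 5.1]
gripper_width: 0.139
grasp_force: 50.0
```

Request:
{"api": "step_arm", "payload": {
  "motion": [0, 0.004, -0.0152, 0, 0, 0, 1, 0, 0.0087, -0.0302, 0, 0, 0, 1, 0, 0.0142, -0.0449, 0, 0, 0, 1, 0, 0.0204, -0.0594, 0, 0, 0, 1, 0, 0.0274, -0.0735, 0, 0, 0, 1, 0, 0.035, -0.0873, 0, 0, 0, 1, 0, 0.0433, -0.1006, 0, 0, 0, 1, 0, 0.0523, -0.1135, 0, 0, 0, 1, 0, 0.0619, -0.126, 0, 0, 0, 1, 0, 0.0619, -0.126, 0, 0, 0, 1, 0, 0.0619, -0.126, 0, 0, 0, 1]
}}

```text
time: 8.75
position: [0.4892, -0.0517, 0.1974]
ee_rot: [-2.128, -2.299, 0.014]
ft_force: [-10.8, -1.1, -3.9]
gripper_width: 0.138
grasp_force: 50.0
```

```bash
python3 - <<'E'
from go import *
from station import vision
import cv2
rel()
s=vision.read_camera("scene")["color"];t=vision.read_camera("top")["color"]
cv2.imwrite("pics/s2full.png",s[:,:,::-1]);cv2.imwrite("pics/t2full.png",t[:,:,::-1])
a=cv2.resize(s[220:370,210:360],(450,450),interpolation=2); b=cv2.resize(t[165:315,310:426],(348,450),interpolation=2)
cv2.imwrite("pics/s2.png",np.hstack([a,b])[:,:,::-1])
E
```

```text
t 8.75 pos [ 0.4892 -0.0517  0.1974] F [-10.8  -1.1  -3.9] w 0.138 turn [-0.002  -0.0001 -0.0005]
```

View pics/s2.png

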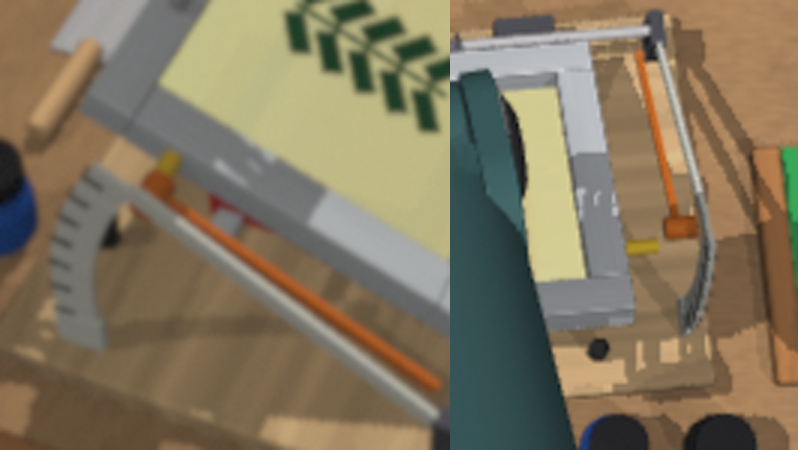

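The pointer tip is at top crop (658,247) and the orange mark face at (664,228), so the pointer is still below the mark. I'll estimate both angles.

```bash
python3 - <<'E'
import numpy as np
import io,contextlib
with contextlib.redirect_stdout(io.StringIO()): from fit import *
P=lambda t,y:W(v,(.13-.2*np.cos(t),y,.06+.2*np.sin(t)))
for t in (0,.40,.44,.48,.5,.52,.54): print(t,"top",proj("top",P(t,-.178)).round(1),"mid",proj("top",P(t,-.189)).round(1),"scene",proj("scene",P(t,-.178)).round(1),proj("scene",P(t,-.189)).round(1))
print("obs tip top",(379.3,247.3),"mark top",(381.3,241.2),"markmid",(387,240.7),"scene mark",(262.7,281.7),"yel stub centre",(266,274))
# residual orientation at closed: tip obs vs. model
print(px("top",(587,249)),px("scene",(107,410)))
# colour centroids
import cv2
for f,l,h in(("pics/top0.png",(10,190,120),0),("pics/scene0.png",0,0),("pics/t2full.png",0,0),("pics/s2full.png",0,0)):
    im=cv2.imread(f); hs=cv2.cvtColor(im,cv2.COLOR_BGR2HSV)
    R=(slice(225,262),slice(360,396)) if "t" in f[5] else (slice(262,308),slice(250,275))
    for nm,a,b in(("or",(5,170,90),(15,255,255)),("ye",(20,150,90),(32,255,255))):
        m=cv2.inRange(hs[R],a,b); y,x=np.nonzero(m)
        if len(x): print(f,nm,len(x),"mean",x.mean()+R[1].start,y.mean()+R[0].start,"box",x.min()+R[1].start,x.max()+R[1].start,y.min()+R[0].start,y.max()+R[0].start)
E
```

```text
0 top [376.2 259.4] mid [380.7 259. ] scene [254.2 309.4] [251.3 314.1]
0.4 top [379.8 247.2] mid [384.6 246.8] scene [258.4 284.1] [255.4 288.9]
0.44 top [380.  245.2] mid [384.9 244.8] scene [259.8 281.8] [256.8 286.7]
0.48 top [380.3 243. ] mid [385.1 242.6] scene [261.4 279.7] [258.4 284.5]
0.5 top [380.4 241.9] mid [385.3 241.5] scene [262.2 278.7] [259.2 283.5]
0.52 top [380.5 240.8] mid [385.4 240.4] scene [263.1 277.6] [260.1 282.5]
0.54 top [380.6 239.6] mid [385.5 239.2] scene [264.1 276.6] [261.1 281.5]
obs tip top (379.3, 247.3) mark top (381.3, 241.2) markmid (387, 240.7) scene mark (262.7, 281.7) yel stub centre (266, 274)
[375.76923077 260.76923077] [256.52173913 308.26086957]
pics/top0.png or 98 mean 385.7244897959184 237.6122448979592 box 382 392 225 244
pics/top0.png ye 39 mean 370.61538461538464 259.53846153846155 box 366 375 258 261
pics/scene0.png or 55 mean 263.78181818181815 282.6727272727273 box 259 274 278 293
pics/scene0.png ye 67 mean 259.1194029850746 303.04477611940297 box 254 263 298 307
pics/t2full.png or 99 mean 385.5858585858586 237.27272727272728 box 381 391 225 244
pics/t2full.png ye 49 mean 373.44897959183675 246.91836734693877 box 369 379 245 249
pics/s2full.png or 73 mean 264.93150684931504 283.3424657534247 box 259 274 277 293
pics/s2full.png ye 31 mean 266.0322580645161 274.06451612903226 box 263 269 271 277
```

Request:
{"api": "step_arm", "payload": {
  "motion": [0, 0.004, -0.005, 0, 0, 0, 1, 0, 0.008, -0.01, 0, 0, 0, 1, 0, 0.011, -0.015, 0, 0, 0, 1, 0, 0.014, -0.0205, 0, 0, 0, 1, 0, 0.014, -0.0205, 0, 0, 0, 1, 0, 0.014, -0.0205, 0, 0, 0, 1, 0, 0.014, -0.0205, 0, 0, 0, 1]
}}

```text
time: 9.43
position: [0.5027, -0.0506, 0.2141]
ee_rot: [-2.13, -2.302, 0.007]
ft_force: [-5.3, 0.1, -8.5]
gripper_width: 0.136
grasp_force: 50.0
```

```bash
python3 - <<'E'
from go import *
from station import vision
import cv2
rel()
s=vision.read_camera("scene")["color"];t=vision.read_camera("top")["color"]
cv2.imwrite("pics/s3full.png",s[:,:,::-1]);cv2.imwrite("pics/t3full.png",t[:,:,::-1])
a=cv2.resize(s[240:315,230:305],(400,400),interpolation=2); b=cv2.resize(t[205:280,350:425],(400,400),interpolation=2)
cv2.imwrite("pics/s3.png",np.hstack([a,b])[:,:,::-1])
hs=cv2.cvtColor(t,cv2.COLOR_RGB2HSV)[225:265,355:396]; y,x=np.nonzero(cv2.inRange(hs,(20,150,90),(32,255,255))); print(len(x),x.mean()+355,y.mean()+225,x.max()+355)
E
```

```text
t 9.4333 pos [ 0.5027 -0.0506  0.2141] F [-5.3  0.1 -8.5] w 0.136 turn [-0.0011 -0.0002 -0.0005]
52 374.28846153846155 242.26923076923077 379
```

View pics/s3.png

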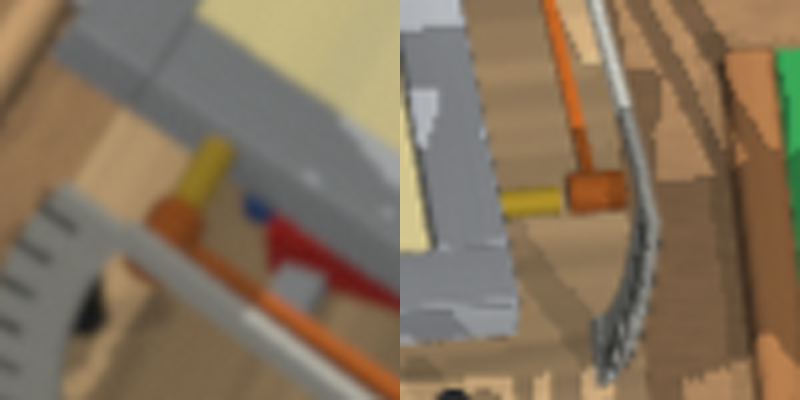

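The pointer is now in line with the orange knob: yellow at row 202 and the knob at row 191 in the enlarged top crop. After allowing for the tilt, about 4 mm remains, so I nudge up slightly and settle.

Request:
{"api": "step_arm", "payload": {
  "motion": [0, 0.0015, -0.0015, 0, 0, 0, 1, 0, 0.0025, -0.003, 0, 0, 0, 1, 0, 0.0025, -0.003, 0, 0, 0, 1, 0, 0.0025, -0.003, 0, 0, 0, 1, 0, 0.0025, -0.003, 0, 0, 0, 1, 0, 0.0025, -0.003, 0, 0, 0, 1, 0, 0.0025, -0.003, 0, 0, 0, 1, 0, 0.0025, -0.003, 0, 0, 0, 1]
}}

```text
time: 10.2
position: [0.5048, -0.0504, 0.2166]
ee_rot: [-2.131, -2.302, 0.007]
ft_force: [-5.0, -0.1, -8.5]
gripper_width: 0.139
grasp_force: 50.0
```

```bash
python3 - <<'E'
from go import *
from station import vision,ctrl
import cv2
rel(); print(abs(sensors.state()["qd"]).max())
t=vision.read_camera("top")["color"]
hs=cv2.cvtColor(t,cv2.COLOR_RGB2HSV)[225:265,355:396]
for a,b in (((20,150,90),(32,255,255)),((5,170,90),(15,255,255))):
    y,x=np.nonzero(cv2.inRange(hs,a,b)); 
    k=(x+355<381)if a[0]==20 else (x+355>386); print(k.sum(),x[k].mean()+355,y[k].mean()+225)
E
```

```text
t 10.2 pos [ 0.5048 -0.0504  0.2166] F [-5.  -0.1 -8.5] w 0.139 turn [-0.001  -0.0001 -0.0005]
0.0011730924134372228
52 374.28846153846155 241.46153846153845
35 389.0 240.0
```

```bash
python3 -c "
from station import ctrl
print(ctrl.close_job())"
```

```text
the job is handed in; nothing more can be done
None
```

The job is handed in: the pallet is home against its stop, and the gripper is holding the screen steady with the pointer within about 1 mm of the mark as measured in the top camera; the judge's verdict was not shown.

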